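# Turn over the middle leaf of the drill-bit case

## Task

The aluminium drill-bit case lies open on the balcony ledge and its hinged middle leaf, standing ajar over the right-hand half, hides the long bits underneath. With a fingertip push the leaf up by its thumb tab, over the spine, and press it down until it lies fully flat on the left-hand half, then take the hand away. Do not slap the leaf down, do not lift, tip or shove the case, and leave the tools and parts around it where they are.

Things in the scene. Friction and masses are not known exactly. Their poses are not given: they have to be found in the camera images.
- leaf (a joint): angle (rad) of the case's middle leaf about the spine: 0 flat over the right half (seen from the robot), 1.57 upright, 3.14 flat over the left half. Starts ajar, 0.15 to 0.5. Stiff hinge: the leaf stays wherever it is left and never falls by itself; moving it takes up to about 4 N at the free edge.
- tab (a point): middle of the leaf's thumb tab, at half its thickness, 102 mm from the hinge axis; moves with the leaf. Leaf: aluminium plate 4 mm thick, centred on the axis, 186 mm wide, reaching 90 mm from it; the bare tab, 54 mm wide, goes on to 112 mm at mid-edge. Bits clipped in rows stand 5 mm proud on both faces, 18 to 72 mm from the axis; beyond that the faces are bare.
- hinge (a point): middle of the hinge axis on the spine, 32 mm above the ledge. y runs along the hinge, x points level from the right half to the left half, z up. It does not turn with the leaf.
- case: aluminium drill-bit case, loose (about 1.3 kg), open like a book, the spine running roughly away from the robot: two shells 30 mm high, together 190 mm (x) by 205 mm (y), joined at the spine along y. Origin under the spine's middle, axes as point hinge. The flat leaf rests on the rims; its tab overhangs the outer rim by 20 mm. In front of the tab (to its right) the ledge is clear for 150 mm.
- screwdriver: loose yellow cordless-style plastic screwdriver, 217 x 42 x 46 mm, lying on the ledge beside the case; origin under its middle, bit end to its +x. Leave alone.
- square: loose steel combination square, 210 x 100 x 18 mm, lying flat; origin on its underside. Leave alone.
- dish: loose round glass dish of silver screws, 92 mm across, 26 mm high; origin at the centre of its underside. Leave alone.
- bracket: loose black plastic corner bracket, 60 x 50 mm foot with a 60 mm upright leg; origin under the centre of its foot. Leave alone.
- tape: loose grey tape measure, 80 x 66 x 35 mm, lying flat; origin at the centre of its underside. Leave alone.
- plugs: loose clear plastic box of wall plugs, 85 x 120 x 26 mm; origin at the centre of its underside. Leave alone.

How it is judged:
At the end, for the whole second after the job is handed in: The leaf is at rest within 0.07 rad (4 degrees) of flat on the left half (joint above 3.07); the case stands flat on the ledge, at rest, within 30 mm of where it was; each bystander is within 20 mm of where it was (value of joint leaf above 3.07 rad and velocity of joint leaf between -0.1 and 0.1 rad/s and distance of case from where it was at the start of the episode below 0.03 m and height (world z) of case below 0.01 m and angle between case's own z axis and vertical below 0.06 rad and linear speed of case below 0.02 m/s and distance of each of screwdriver, square, dish, bracket, tape, plugs from where it was at the start of the episode below 0.02 m); the robot touches nothing.
It fails at once if The case is lifted or tipped (10 mm, or 0.15 rad) (height (world z) of case above 0.01 m or angle between case's own z axis and vertical above 0.15 rad).
It fails at once if The case is shoved more than 30 mm (distance of case from where it was at the start of the episode above 0.03 m).
It fails at once if The leaf is slapped down: faster than 4 rad/s in the last 0.6 rad before flat (value of joint leaf above 2.54 rad and velocity of joint leaf above 4 rad/s).
It fails at once if A bystander is moved more than 20 mm (distance of any of screwdriver, square, dish, bracket, tape, plugs from where it was at the start of the episode above 0.02 m).
It also fails if it takes over 48 s, if anything falls off the work surface, if the arm or the gripper's body presses on something with over 40 N, if the wrist force passes 120 N, or if a joint passes its speed limit or range.

## Robot

A 6-joint arm with a two-finger parallel gripper is mounted at the origin on the work surface. World frame = base frame: x ahead of the robot, y to its left, z up, the work surface at z = 0. Lengths are in m, angles in rad, forces in N, time in s.
With the tool pointing down it reaches from about 0.3 to 0.75 m from the base axis. Payload 8.5 kg.
Tool frame: the origin (TCP) lies midway between the tips of the shut fingers; the grasp point (between the pads) lies 19 mm behind it; x points along the fingers, z is the direction in which the jaws open and shut, and the axes are right-handed (so a half turn about x gives the same grasp; the last joint's range is limited). The gripper opens to 88 mm and grips with 3 to 60 N. Pads are 18 mm wide; open, the fingers measure 123 mm over their backs; the gripper's body (75 mm by 187 mm) begins 45 mm behind the grasp point.
Start: joints at [-1.462, 0.381, 1.297, -0, 1.464, -0.215], TCP at [0.175, -0.521, 0.239] pointing down, gripper open.
Joint ranges: [-3.11, 3.11], [-0.89, 2.33], [0.22, 2.48], [-1.42, 4.56], [0.17, 2.85], [-2.88, 2.88]. Speed limits (rad/s): [2.39, 2.39, 3.14, 3.14, 3.14, 3.14].

## Interface

Orientations are given as a unit quaternion [x, y, z, w].
In Python, from plant import * gives the robot as it stands.
- The arm moves only by the shell command python3 -m handwheel 'ROWS'. ROWS is JSON, a list that holds one entry, the list of rows, each a list of 5 numbers: the shift along the tool's x, y, z in m, then the turn about the tool's x in degrees, then the closure in counts, from 0 (fully open) to 255 (shut). A call has 1 to 10 rows; each row shifts and turns the pose as measured when the row begins, along the tool's axes as they then stand; what a row does not reach is not made up. A row lasts 1/8 s, in which the tool goes at most 62.5 mm and 10.7 degrees, less where a joint would pass 70% of its speed; a pose out of reach is approached as far as the arm can. A call with a gripper value outside its range is refused whole. The fingers move at their own pace and stop on an object; the grip force is fixed at half the most. Time passes only in rows, so rows that do not move let the fingers close. It gives the time, the measured TCP pose, the force and the opening at its end, in the units of the state.
- read_state(): the state, without advancing time (a new reading comes with each control period).
- get_image(name): name is "scene" or "top"; returns (picture, depth): 400x640x3 uint8, red, green, blue; 400x640 float32, m along the optical axis (not along the pixel's ray), 0 where there is no reading.
- camera_model(name): a dict with "K" (3x3 intrinsics, pixels), "k1" (the pictures are not rectified: a ray, as slopes to the right and down, at radius r is drawn at 1 + k1 r^2 times it, then the intrinsics apply), "position" and "orientation" of the camera in the world. Camera axes: x right, y down, z forward; pixel columns grow to the right and rows downward; lengths in m; the calibration is good to about 2 mm. A picture is of the moment at which its call begins. camera_model takes no time and is no camera call.
- finish_job(): hands the job in, once; it reports no verdict.
The state is a dict: "clock": time; "joint_positions": joint angles; "dq": joint speeds; "joint_efforts": joint torques, N m; "tcp_pos": TCP position; "tcp_rot": TCP orientation; "wrist_force": force on the tool from outside, world axes, zero at the start; "torque": the same for the moment, N m; "width": finger opening in m.
Only numpy, scipy, OpenCV 4.12 (cv2) and the standard library are available. Lean on these libraries where they do the work, as an engineer would, in place of code of your own. Each camera call takes 0.05 s, during which the arm holds its last target.

## Working session

There is one attempt and no reset: what is moved stays moved. The work goes in short steps, Python scripts to look and compute and a shell command to move; the robot and the scene stay as the last step left them, time stands still between calls to the robot, and variables do not carry over. Pictures are saved under pics/ and viewed, and the job is handed in when it is done.

```bash
mkdir -p pics; ls
python3 - <<'E'
from plant import *
import cv2,numpy as np
np.set_printoptions(precision=4,suppress=True)
s=read_state();print(s)
for n in("scene","top"):
    im,d=get_image(n);cv2.imwrite(f"pics/{n}0.png",im[:,:,::-1]);np.save(f"{n}0.npy",d);print(n,camera_model(n),(d>0).mean())
E
```

```text
pics
{'clock': 0.0, 'joint_positions': array([-1.4623,  0.3811,  1.2983, -0.    ,  1.4636, -0.2153]), 'dq': array([ 0.0006,  0.0014, -0.0012,  0.0002, -0.0001,  0.0012]), 'joint_efforts': array([  0.001 , -43.7928, -22.4557,   0.0714,   0.0353,  -0.0001]), 'tcp_pos': array([ 0.1749, -0.5211,  0.2382]), 'tcp_rot': array([ 0.4132,  0.5744, -0.4125,  0.5737]), 'wrist_force': array([-0.4176, -0.27  ,  0.015 ]), 'torque': array([ 0.0062, -0.051 , -0.0019]), 'width': 0.0881295293025406}
scene {'K': array([[433.2724,   0.    , 324.6406],
       [  0.    , 433.2724, 202.5691],
       [  0.    ,   0.    ,   1.    ]]), 'k1': 0.03534141985926783, 'position': array([1.0387, 0.6237, 0.7444]), 'orientation': array([ 0.3251,  0.8635, -0.3646, -0.1251])} 0.996015625
top {'K': array([[453.1647,   0.    , 316.9512],
       [  0.    , 453.1647, 202.5318],
       [  0.    ,   0.    ,   1.    ]]), 'k1': -0.12559269454971395, 'position': array([0.4684, 0.0715, 1.0802]), 'orientation': array([ 0.7158, -0.695 ,  0.0458, -0.0498])} 0.996171875
```

View pics/scene0.png

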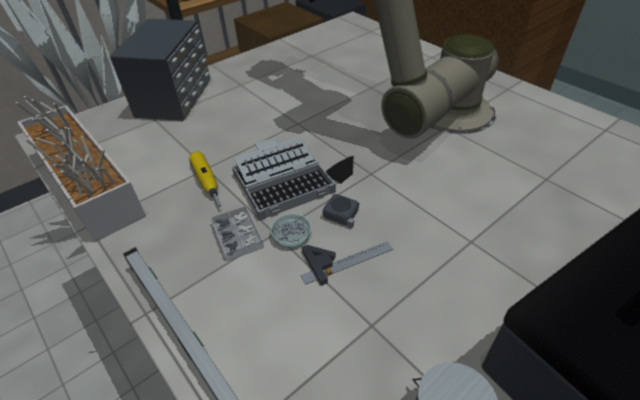

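View pics/top0.png

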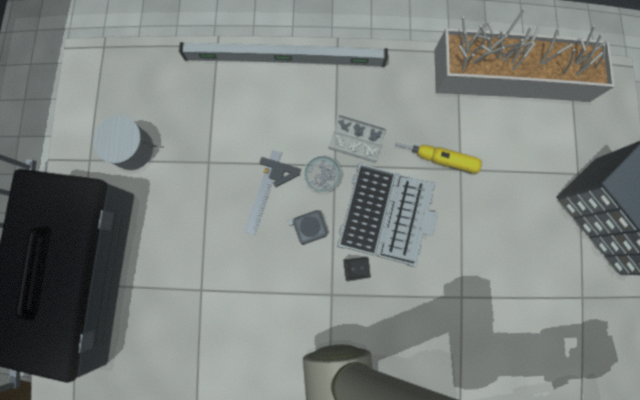

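The scene view shows the open case near (285,178), with the leaf raised towards the robot. In the top view the case is at (385,217), the tab at about (430,222), the screwdriver at (445,157) and the bracket at (357,267). Next I'll get 3D points from the depth.

```bash
cat > h.py <<'E'
import numpy as np,cv2
from plant import camera_model
from scipy.spatial.transform import Rotation as R
np.set_printoptions(precision=4,suppress=True)
def rays(n,uv):
    c=camera_model(n);K=c["K"];uv=np.asarray(uv,float).reshape(-1,2)
    d=(uv-K[:2,2])/np.diag(K)[:2];r=np.linalg.norm(d,axis=1,keepdims=True);u=r.copy()
    for _ in range(20):u=r/(1+c["k1"]*u**2)
    m=d/(1+c["k1"]*u**2)
    return c["position"],np.c_[m,np.ones(len(m))],R.from_quat(c["orientation"])
def pts(n,uv,z):
    p,m,q=rays(n,uv);return p+q.apply(m*np.asarray(z).reshape(-1,1))
def cloud(n,d):
    v,u=np.mgrid[:400,:640];return pts(n,np.c_[u.ravel(),v.ravel()],d.ravel()).reshape(400,640,3)
def plane(n,uv,z):
    p,m,q=rays(n,uv);w=q.apply(m);return p+w*((z-p[2])/w[:,2:])
def proj(n,P):
    c=camera_model(n);q=R.from_quat(c["orientation"]);m=q.inv().apply(np.atleast_2d(P)-c["position"]);m=m[:,:2]/m[:,2:]
    m=m*(1+c["k1"]*(m**2).sum(1,keepdims=True));return m*np.diag(c["K"])[:2]+c["K"][:2,2]
E
python3 - <<'E'
from h import *
for n,(a,b,c,d) in {"top":(300,100,500,300),"scene":(180,120,380,270)}.items():
    im=cv2.imread(f"pics/{n}0.png");cv2.imwrite(f"pics/{n}0z.png",cv2.resize(im[b:d,a:c],None,fx=3.9 if n=="scene" else 3,fy=3.9 if n=="scene" else 3,interpolation=cv2.INTER_CUBIC))
d=np.load("top0.npy");C=cloud("top",d)
for v in (180,190,200,210,218,222,226,235,245,255):
    print(v,[(u,)+tuple((C[v,u]*1000).astype(int)) for u in range(340,446,5)])
E
```

```text
180 [(340, np.int64(672), np.int64(25), np.int64(-2)), (345, np.int64(673), np.int64(13), np.int64(-3)), (350, np.int64(673), np.int64(1), np.int64(-1)), (355, np.int64(667), np.int64(-8), np.int64(28)), (360, np.int64(670), np.int64(-21), np.int64(13)), (365, np.int64(670), np.int64(-33), np.int64(18)), (370, np.int64(672), np.int64(-45), np.int64(11)), (375, np.int64(672), np.int64(-58), np.int64(9)), (380, np.int64(672), np.int64(-69), np.int64(12)), (385, np.int64(672), np.int64(-81), np.int64(13)), (390, np.int64(674), np.int64(-94), np.int64(8)), (395, np.int64(669), np.int64(-102), np.int64(34)), (400, np.int64(669), np.int64(-114), np.int64(35)), (405, np.int64(669), np.int64(-125), np.int64(40)), (410, np.int64(668), np.int64(-135), np.int64(44)), (415, np.int64(668), np.int64(-147), np.int64(46)), (420, np.int64(668), np.int64(-158), np.int64(48)), (425, np.int64(678), np.int64(-182), np.int64(0)), (430, np.int64(679), np.int64(-194), np.int64(-2)), (435, np.int64(679), np.int64(-207), np.int64(-3)), (440, np.int64(679), np.int64(-219), np.int64(-1)), (445, np.int64(680), n
[... 9498 characters left out ...]
 np.int64(-69), np.int64(28)), (385, np.int64(493), np.int64(-83), np.int64(11)), (390, np.int64(493), np.int64(-91), np.int64(41)), (395, np.int64(493), np.int64(-101), np.int64(47)), (400, np.int64(493), np.int64(-112), np.int64(51)), (405, np.int64(494), np.int64(-122), np.int64(57)), (410, np.int64(494), np.int64(-134), np.int64(57)), (415, np.int64(494), np.int64(-144), np.int64(60)), (420, np.int64(496), np.int64(-170), np.int64(-3)), (425, np.int64(496), np.int64(-181), np.int64(0)), (430, np.int64(496), np.int64(-194), np.int64(0)), (435, np.int64(497), np.int64(-206), np.int64(0)), (440, np.int64(497), np.int64(-218), np.int64(0)), (445, np.int64(497), np.int64(-231), np.int64(-3))]
```

View pics/top0z.png

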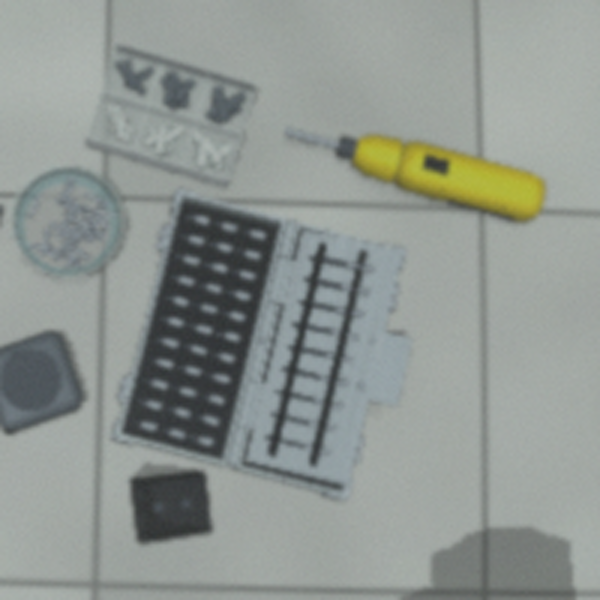

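View pics/scene0z.png

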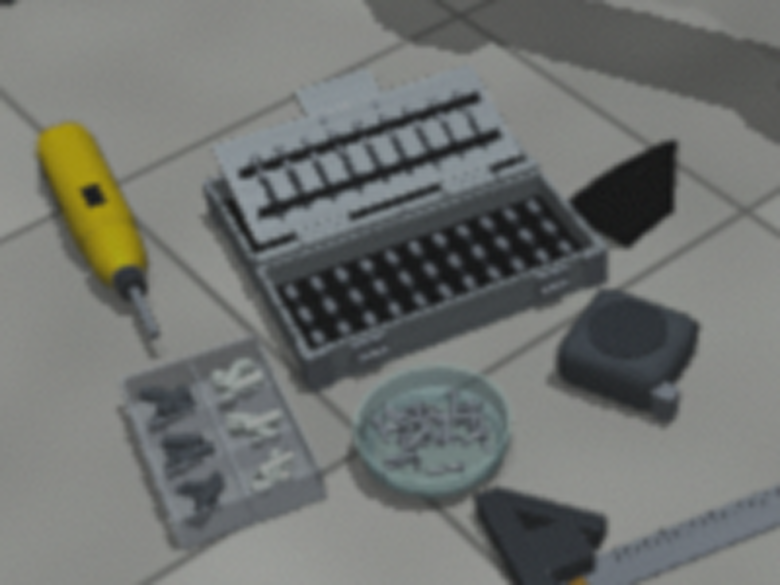

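The leaf faces up and to the left, and the tab edge is about 65 mm above the ledge. Next I'll fit the leaf plane and spine, and cross-check the tab corners in both views.

Run:
```python
from h import *
from plant import read_state
im=cv2.imread("pics/top0.png");d=np.load("top0.npy");C=cloud("top",d)
print("floor z",np.median(C[280:285,420:460,2]))
# left tray dark mask
g=im.max(2);m=np.zeros((400,640),np.uint8);m[160:258,335:398]=(g[160:258,335:398]<75)
m=cv2.morphologyEx(m,cv2.MORPH_CLOSE,np.ones((7,7)));m=cv2.morphologyEx(m,cv2.MORPH_OPEN,np.ones((9,9)))
c=max(cv2.findContours(m,0,2)[0],key=cv2.contourArea);b=cv2.boxPoints(cv2.minAreaRect(c))
print("tray px",b)
P=plane("top",b,0.02);print(P)
# leaf points -> plane fit (bare zone + all)
X=C.reshape(-1,3);k=(X[:,0]>.5)&(X[:,0]<.665)&(X[:,1]<-.09)&(X[:,1]>-.2)&(X[:,2]>.03)&(X[:,2]<.1);L=X[k]
for _ in range(4):
    A=np.c_[L[:,:2],np.ones(len(L))];w=np.linalg.lstsq(A,L[:,2],rcond=None)[0];r=L[:,2]-A@w;L=L[abs(r)<.008]
print("plane",w,len(L),r.std(),"tilt",np.arctan(np.hypot(*w[:2])))
g2=w[:2]/np.hypot(*w[:2]);print("uphill dir",g2,"strike angle",np.degrees(np.arctan2(g2[1],g2[0])))
# silhouette mask of the raised leaf from depth
mm=((C[:,:,2]>.03)&(C[:,:,1]<-.085)&(C[:,:,1]>-.21)&(C[:,:,0]>.46)&(C[:,:,0]<.69)).astype(np.uint8)
c=max(cv2.findContours(mm,0,2)[0],key=cv2.contourArea)
print("leaf outline",cv2.approxPolyDP(c,2.5,True)[:,0].tolist())
s=read_state();q=R.from_quat(s["tcp_rot"]);print(q.as_matrix())
```

```text
floor z -0.0012410656570694956
tray px [[341.353  243.5882]
 [360.5294 166.8824]
 [392.0589 174.7647]
 [372.8824 251.4706]]
[[ 0.5176  0.0198  0.02  ]
 [ 0.7017 -0.0219  0.02  ]
 [ 0.6848 -0.0977  0.02  ]
 [ 0.5013 -0.0542  0.02  ]]
plane [-0.0733 -0.3022  0.0526] 2745 0.0027945733808751386 tilt 0.3015072040343004
uphill dir [-0.2358 -0.9718] strike angle -103.63950273635189
leaf outline [[396, 173], [388, 202], [388, 212], [390, 201], [394, 202], [388, 227], [388, 254], [417, 261], [422, 234], [431, 235], [435, 212], [428, 210], [434, 182], [404, 176], [397, 187], [395, 184], [400, 174]]
[[-0.0001  0.948   0.3182]
 [ 0.0013  0.3182 -0.948 ]
 [-1.      0.0003 -0.0012]]
```

Run:
```python
from h import *
from plant import read_state
def tri(a,b):
    p,m,q=rays("top",a);u=q.apply(m)[0];P,M,Q=rays("scene",b);v=Q.apply(M)[0]
    t=np.linalg.lstsq(np.c_[u,-v],P-p,rcond=None)[0];A=p+u*t[0];B=P+v*t[1];return (A+B)/2,np.linalg.norm(A-B)
zt=lambda x,y:(x/3+300-.33,y/3+100-.33); zs=lambda x,y:(x/3.9+180-.37,y/3.9+120-.37)
A=tri(zt(412,336),zs(297,90));B=tri(zt(400,405),zs(372,68))
E1=tri(zt(405,246),zs(217,150)); E2=tri(zt(347,497),zs(473,72))
# left outer top rim corners: far, near
F=tri(zt(180,190),zs(310,372));N=tri(zt(116,438),zs(606,250))
for n,v in zip(["tabfar","tabnear","leaffar","leafnear","rimfar","rimnear"],[A,B,E1,E2,F,N]):print(n,v[0],"gap",v[1])
s=F[0]-N[0];s[2]=0;print("rim len",np.linalg.norm(s));s/=np.linalg.norm(s);print(s,np.degrees(np.arctan2(s[1],s[0])))
n=np.array([-s[1],s[0],0]);H=(F[0]+N[0])/2-n*.095;H[2]=.032;print("hinge",H)
for v in (A,B,E1,E2):
    w=v[0]-H;print("along",w@s,"out",-w@n,"z",w[2],"ang",np.arctan2(w[2],-w@n),"r",np.hypot(w[2],w@n))
T=(A[0]+B[0])/2;w=T-H;print("mid",w@s,-w@n,w[2])
# dish, tape, bracket clouds not needed; tab landing
print("land tab",H+n*.102,"tab edge",H+n*.112)
d=np.load("top0.npy");C=cloud("top",d)
X=C.reshape(-1,3);im=cv2.imread("pics/top0.png")
w=X-H;xx=w@n;yy=w@s
k=(xx>.097)&(xx<.22)&(abs(yy)<.16)&(X[:,2]>.010)&(X[:,2]<.1)
g=np.round(np.c_[xx[k],yy[k],X[k,2]],3)
for lo in np.arange(-.16,.16,.01):
    j=(g[:,1]>=lo)&(g[:,1]<lo+.01)
    if j.any():print("y %.2f xmin %.3f zmax %.3f"%(lo,g[j,0].min(),g[j,2].max()))
```

```text
tabfar [ 0.592  -0.1922  0.0679] gap 0.0031761058315564984
tabnear [ 0.539  -0.1828  0.065 ] gap 0.0054172826944351
leaffar [ 0.6613 -0.1887  0.0571] gap 0.007361834072337513
leafnear [ 0.4729 -0.1503  0.0459] gap 0.0040753240538324575
rimfar [ 0.7105 -0.0187  0.0147] gap 0.004605609405023353
rimnear [0.5119 0.0275 0.0233] gap 0.0016077230866308437
rim len 0.20394222904956918
[ 0.9741 -0.2262  0.    ] -13.073482491301217
hinge [ 0.5897 -0.0881  0.032 ]
along 0.025772253798206853 out 0.10088012820098181 z 0.035852167352550285 ang 0.3414718399915252 r 0.10706156252232543
along -0.027985618351049964 out 0.10372151620507677 z 0.03298890875994473 ang 0.3079355328474473 r 0.1088412652675995
along 0.0924694319391936 out 0.0817423262002339 z 0.0250518493786053 ang 0.29738507009450826 r 0.085495046932052
along -0.09975226619026209 out 0.08694085986559937 z 0.0138902322192129 ang 0.1584275299287297 r 0.0880434646369249
mid -0.0011066822764215017 0.10230082220302927 0.03442053805624751
land tab [0.6128 0.0112 0.032 ] tab edge [0.615 0.021 0.032]
y -0.13 xmin 0.179 zmax 0.028
y -0.12 xmin 0.163 zmax 0.035
y -0.11 xmin 0.097 zmax 0.037
y -0.10 xmin 0.097 zmax 0.037
y -0.09 xmin 0.099 zmax 0.038
y -0.08 xmin 0.098 zmax 0.038
y -0.07 xmin 0.097 zmax 0.039
y -0.06 xmin 0.097 zmax 0.038
y -0.05 xmin 0.148 zmax 0.036
y -0.04 xmin 0.155 zmax 0.033
y 0.00 xmin 0.166 zmax 0.029
y 0.01 xmin 0.149 zmax 0.028
y 0.02 xmin 0.139 zmax 0.030
y 0.03 xmin 0.134 zmax 0.027
y 0.04 xmin 0.131 zmax 0.028
y 0.05 xmin 0.097 zmax 0.028
y 0.06 xmin 0.098 zmax 0.030
y 0.07 xmin 0.099 zmax 0.027
y 0.08 xmin 0.098 zmax 0.031
y 0.09 xmin 0.097 zmax 0.033
y 0.11 xmin 0.097 zmax 0.017
y 0.12 xmin 0.098 zmax 0.029
y 0.13 xmin 0.098 zmax 0.026
y 0.14 xmin 0.097 zmax 0.026
y 0.15 xmin 0.097 zmax 0.026
```

Both views agree. The hinge is at about (0.590, -0.089), the spine runs at about -13°, and the leaf is at about 0.33 rad with the tab edge 0.103 m out and 0.067 m high. I'll turn the jaw axis parallel to the spine and shut the fingers.

```bash
python3 -m handwheel '[[[0,0,0,-10,255],[0,0,0,-10,255],[0,0,0,-10,255],[0,0,0,-10,255],[0,0,0,-10,255],[0,0,0,-8,255]]]'
cat > st.py <<'E'
from h import *
from plant import read_state
s=read_state();H=np.array([.590,-.0885,.032]);sv=np.array([.974,-.2265,0]);n=np.array([.2265,.974,0])
w=s["tcp_pos"]-H;M=R.from_quat(s["tcp_rot"]).as_matrix()
f=s["wrist_force"]
print("t %.2f"%s["clock"],"tcp",s["tcp_pos"],"hinge frame n,s,z",np.array([w@n,w@sv,w[2]]),"F n,s,z",np.array([f@n,f@sv,f[2]]),"width %.4f"%s["width"],"toolz ang %.2f"%np.degrees(np.arctan2(M[1,2],M[0,2])),"down",M[:,0], "r %.4f ang %.3f"%(np.hypot(w@n,w[2]),np.arctan2(w[2],-w@n)))
E
python3 st.py
```

```text
clock: 0.85
tcp_pos: [0.1749, -0.5202, 0.2359]
tcp_rot: [0.074, 0.704, -0.069, 0.703]
wrist_force: [-0.1, 0.2, -0.6]
width: 0.0302
t 0.85 tcp [ 0.1749 -0.5202  0.2359] hinge frame n,s,z [-0.5145 -0.3066  0.2039] F n,s,z [ 0.1339 -0.1465 -0.5966] width 0.0302 toolz ang -11.58 down [-0.0007  0.0066 -1.    ] r 0.5534 ang 0.377
```

```bash
python3 -m handwheel '[[[0,0.036,0.0305,1.5,255],[0,0.036,0.0305,0,255],[0,0.036,0.0305,0,255],[0,0.036,0.0305,0,255],[0,0.036,0.0305,0,255],[0,0.036,0.0305,0,255],[0,0.036,0.0305,0,255],[0,0.036,0.0305,0,255],[0,0.036,0.0305,0,255],[0,0.036,0.0305,0,255]]]'; python3 st.py
```

```text
clock: 2.1
tcp_pos: [0.5616, -0.2296, 0.2343]
tcp_rot: [0.086, 0.704, -0.078, 0.7]
wrist_force: [1.3, -0.4, -0.1]
width: 0.0002
t 2.10 tcp [ 0.5616 -0.2296  0.2343] hinge frame n,s,z [-0.1439  0.0043  0.2023] F n,s,z [-0.0659  1.3393 -0.1151] width 0.0002 toolz ang -13.35 down [-0.0046  0.0121 -0.9999] r 0.2483 ang 0.953
```

```bash
python3 -m handwheel '[[[0.045,-0.001,-0.001,0,255],[0.045,-0.001,-0.001,0,255],[0.045,-0.001,-0.001,0,255],[0.04,-0.001,-0.001,0,255],[0.01,0,0,0,255],[0,0,0,0,255]]]'; python3 st.py
python3 - <<'E'
from plant import *;import cv2
for n,(a,b,c,d) in {"top":(330,140,490,290),"scene":(180,90,380,240)}.items():
    im,_=get_image(n);cv2.imwrite(f"pics/{n}1.png",cv2.resize(im[b:d,a:c,::-1],None,fx=3.5,fy=3.5,interpolation=cv2.INTER_CUBIC))
E
```

```text
clock: 2.85
tcp_pos: [0.5588, -0.2274, 0.0436]
tcp_rot: [0.084, 0.704, -0.076, 0.701]
wrist_force: [0.3, -0.2, 0.6]
width: 0.0002
t 2.85 tcp [ 0.5588 -0.2274  0.0436] hinge frame n,s,z [-0.1423  0.001   0.0116] F n,s,z [-0.1174  0.3258  0.555 ] width 0.0002 toolz ang -13.03 down [-0.0042  0.0123 -0.9999] r 0.1428 ang 0.081
```

View pics/scene1.png

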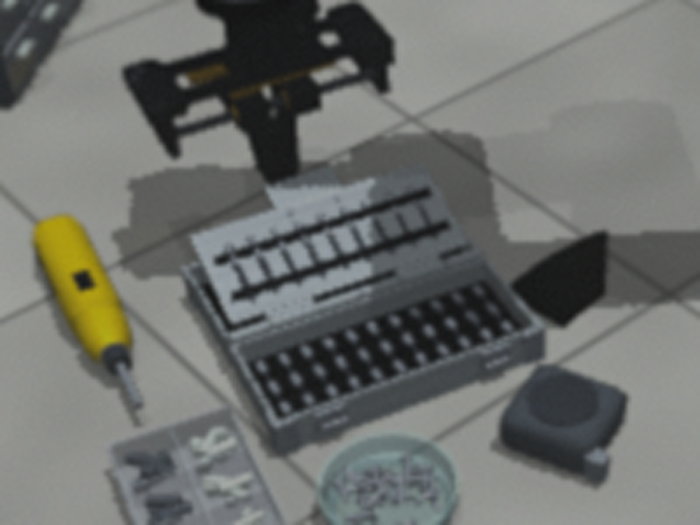

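View pics/top1.png

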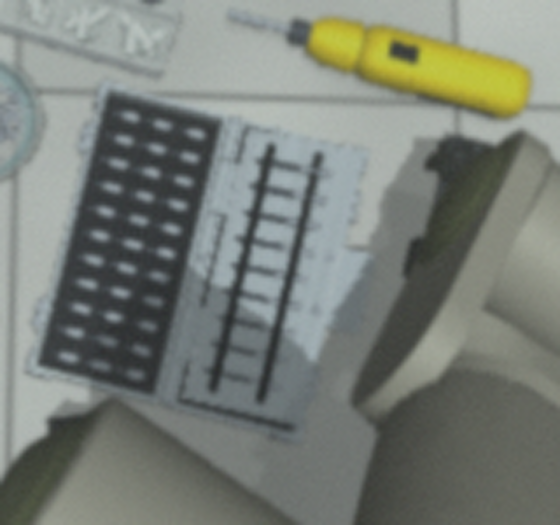

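The fingertip hangs clear to the right of the tab, and the tab is at about (320,190) in the scene crop. Now I'll close in on it.

```bash
python3 -m handwheel '[[[0,0.012,0,0,255],[0,0.010,0,0,255],[0,0.004,0,0,255]]]'; python3 st.py;  python3 -m handwheel '[[[0,0.004,0,0,255],[0,0.004,0,0,255]]]'; python3 st.py
```

```text
clock: 3.32
tcp_pos: [0.5666, -0.201, 0.0479]
tcp_rot: [0.083, 0.702, -0.077, 0.703]
wrist_force: [-0.3, -0.3, 0.6]
width: 0.0003
t 3.33 tcp [ 0.5666 -0.201   0.0479] hinge frame n,s,z [-0.1149  0.0027  0.0159] F n,s,z [-0.3961 -0.2162  0.5573] width 0.0003 toolz ang -13.02 down [ 0.002   0.0085 -1.    ] r 0.1159 ang 0.137
clock: 3.58
tcp_pos: [0.5686, -0.1946, 0.0486]
tcp_rot: [0.081, 0.702, -0.078, 0.703]
wrist_force: [-1.8, -6.6, -1.2]
width: 0.0006
t 3.58 tcp [ 0.5686 -0.1946  0.0486] hinge frame n,s,z [-0.1082  0.0032  0.0166] F n,s,z [-6.8205 -0.2261 -1.2029] width 0.0006 toolz ang -12.98 down [ 0.0027  0.0039 -1.    ] r 0.1094 ang 0.152
```

```bash
python3 -m handwheel '[[[-0.008,0.003,0,0,255],[-0.008,0.003,0,0,255]]]'; python3 st.py
python3 - <<'E'
from plant import *;import cv2
for n,(a,b,c,d) in {"scene":(180,90,380,240)}.items():
    im,_=get_image(n);cv2.imwrite(f"pics/{n}2.png",cv2.resize(im[b:d,a:c,::-1],None,fx=3.5,fy=3.5,interpolation=cv2.INTER_CUBIC))
E
```

```text
clock: 3.82
tcp_pos: [0.5696, -0.1893, 0.0645]
tcp_rot: [0.081, 0.702, -0.079, 0.703]
wrist_force: [-0.6, -1.7, -1.5]
width: 0.0003
t 3.83 tcp [ 0.5696 -0.1893  0.0645] hinge frame n,s,z [-0.1028  0.003   0.0325] F n,s,z [-1.8258 -0.1569 -1.4653] width 0.0003 toolz ang -13.01 down [ 0.0013  0.0031 -1.    ] r 0.1078 ang 0.306
```

View pics/scene2.png

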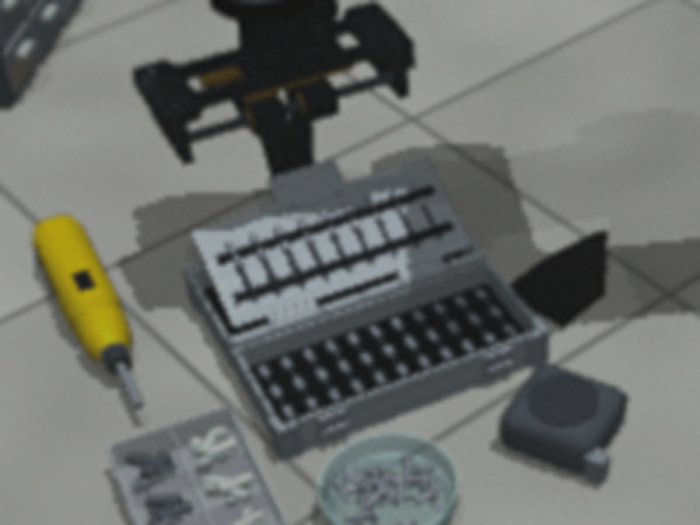

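```bash
cat > leaf.py <<'E'
from h import *
from plant import get_image
import sys
H=np.array([.590,-.0885,.032]);sv=np.array([.974,-.2265,0]);n=np.array([.2265,.974,0])
def ana(d,tag):
    X=cloud("scene",d).reshape(-1,3)-H;a=X@n;b=X@sv;z=X[:,2]
    k=(a>.06)&(a<.13)&(abs(b)<.045)&(z>-.025)&(z<-.008);print(tag,"left wall n %.4f (%d)"%(np.median(a[k]),k.sum()))
    r=np.hypot(a,z);th=np.arctan2(z,-a)
    for lo,hi,bb in((.074,.089,.09),(.092,.110,.025),(.03,.07,.09)):
        k=(r>lo)&(r<hi)&(abs(b)<bb)&(th>.1)&(a<.2)
        if len(sys.argv)>2:k&=th<float(sys.argv[2])
        if k.any():print("  ring",lo,"th pct10/50/90",np.percentile(th[k],[10,50,90]),k.sum())
if __name__=="__main__":
    ana(np.load("scene0.npy"),"start")
    im,d=get_image("scene");ana(d,"now")
    cv2.imwrite(f"pics/s{sys.argv[1]}.png",cv2.resize(im[70:240,180:380,::-1],None,fx=3.5,fy=3.5,interpolation=cv2.INTER_CUBIC))
E
python3 leaf.py 3 1.4
```

```text
start left wall n 0.0820 (367)
  ring 0.074 th pct10/50/90 [0.3406 0.3704 0.3957] 254
  ring 0.092 th pct10/50/90 [0.3294 0.3575 0.3861] 85
  ring 0.03 th pct10/50/90 [0.3627 0.4268 0.5099] 909
now left wall n 0.0825 (465)
  ring 0.074 th pct10/50/90 [0.5066 0.534  0.5654] 231
  ring 0.092 th pct10/50/90 [0.4914 0.5266 0.5621] 116
  ring 0.03 th pct10/50/90 [0.541  0.617  0.7211] 1006
```

The push works. The leaf is now at about 0.51 rad (0.34 at the start), and the case wall hasn't moved. I'll continue along the arc.

```bash
python3 -m handwheel '[[[-0.007,0.005,0,0,255],[-0.007,0.005,0,0,255],[-0.007,0.005,0,0,255],[-0.006,0.006,0,0,255],[-0.005,0.007,0,0,255],[-0.005,0.007,0,0,255]]]'; python3 st.py;python3 leaf.py 4 1.5
```

```text
clock: 4.68
tcp_pos: [0.5774, -0.1576, 0.1056]
tcp_rot: [0.079, 0.701, -0.082, 0.704]
wrist_force: [-3.9, -5.2, 2.6]
width: 0.0006
t 4.67 tcp [ 0.5774 -0.1576  0.1056] hinge frame n,s,z [-0.0702  0.0034  0.0736] F n,s,z [-5.9696 -2.5848  2.5832] width 0.0006 toolz ang -13.05 down [ 0.0027 -0.005  -1.    ] r 0.1017 ang 0.810
start left wall n 0.0820 (367)
  ring 0.074 th pct10/50/90 [0.3406 0.3704 0.3957] 254
  ring 0.092 th pct10/50/90 [0.3294 0.3575 0.3861] 85
  ring 0.03 th pct10/50/90 [0.3627 0.4268 0.5099] 909
now left wall n 0.0819 (443)
  ring 0.074 th pct10/50/90 [1.0181 1.0517 1.0812] 339
  ring 0.092 th pct10/50/90 [0.9877 1.0196 1.0475] 134
  ring 0.03 th pct10/50/90 [1.0683 1.1621 1.2767] 1180
```

View pics/s4.png

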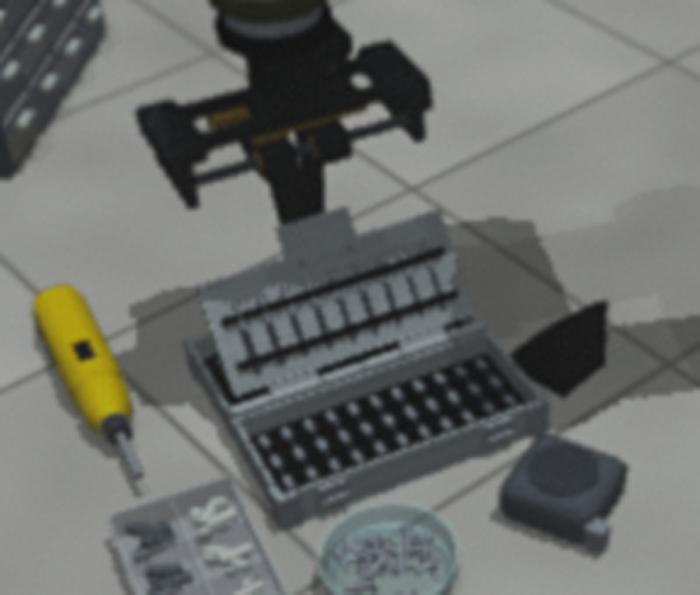

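The leaf is at about 1.0 rad with the tab clearly raised at (320,235), and the case hasn't moved. I'll carry on to upright.

```bash
python3 -m handwheel '[[[-0.004,0.007,0,0,255],[-0.004,0.007,0,0,255],[-0.003,0.007,0,0,255],[-0.002,0.007,0,0,255],[-0.002,0.007,0,0,255],[-0.001,0.007,0,0,255],[0,0.007,0,0,255],[0,0.007,0,0,255]]]'; python3 st.py;python3 leaf.py 5 2.2
```

```text
clock: 5.72
tcp_pos: [0.5914, -0.0987, 0.1245]
tcp_rot: [0.078, 0.7, -0.082, 0.705]
wrist_force: [-0.6, -2.9, 2.2]
width: 0.0002
t 5.72 tcp [ 0.5914 -0.0987  0.1245] hinge frame n,s,z [-0.0097  0.0037  0.0925] F n,s,z [-2.9279  0.0764  2.1777] width 0.0002 toolz ang -13.01 down [ 0.0055 -0.006  -1.    ] r 0.0930 ang 1.467
start left wall n 0.0820 (367)
  ring 0.074 th pct10/50/90 [0.3406 0.3704 0.3957] 254
  ring 0.092 th pct10/50/90 [0.3294 0.3575 0.3861] 85
  ring 0.03 th pct10/50/90 [0.3627 0.4268 0.5099] 909
now left wall n 0.0821 (455)
  ring 0.074 th pct10/50/90 [1.6414 1.6699 1.6987] 398
  ring 0.092 th pct10/50/90 [1.6143 1.6375 1.6599] 139
  ring 0.03 th pct10/50/90 [1.7156 1.8049 2.0219] 1080
```

View pics/s5.png

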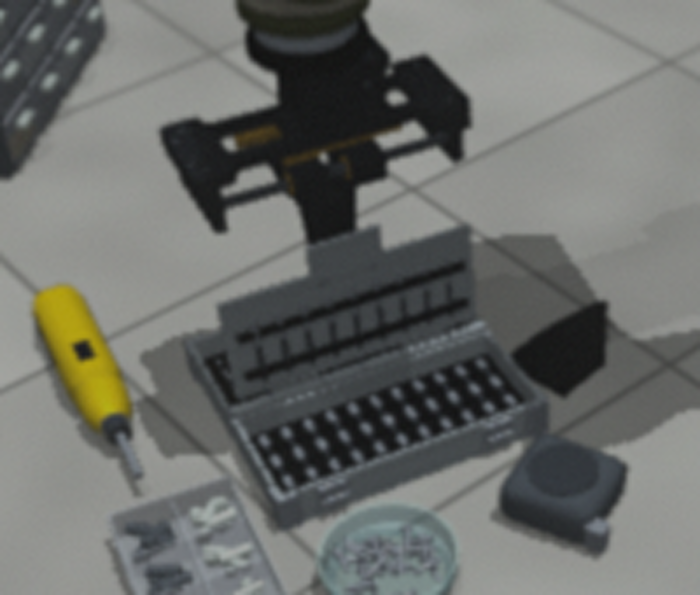

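The leaf is just past upright (about 1.62 rad). I'll go over the top and start down, with the tip on the bare outer band.

```bash
python3 -m handwheel '[[[0,0.0085,-0.001,0,255],[0.0005,0.0085,-0.001,0,255],[0.001,0.0085,-0.001,0,255],[0.002,0.0085,0,0,255],[0.004,0.0085,0,0,255],[0.0045,0.0085,0,0,255],[0.005,0.008,0,0,255]]]'; python3 st.py;python3 leaf.py 6 2.9
```

```text
clock: 6.65
tcp_pos: [0.6027, -0.0356, 0.1058]
tcp_rot: [0.078, 0.7, -0.081, 0.705]
wrist_force: [0.5, -2.2, 0.2]
width: 0.0006
t 6.65 tcp [ 0.6027 -0.0356  0.1058] hinge frame n,s,z [0.0544 0.0004 0.0738] F n,s,z [-2.0526  0.9435  0.2429] width 0.0006 toolz ang -12.98 down [ 0.0057 -0.0051 -1.    ] r 0.0917 ang 2.206
start left wall n 0.0820 (367)
  ring 0.074 th pct10/50/90 [0.3406 0.3704 0.3957] 254
  ring 0.092 th pct10/50/90 [0.3294 0.3575 0.3861] 85
  ring 0.03 th pct10/50/90 [0.3627 0.4268 0.5099] 909
now left wall n 0.0825 (453)
  ring 0.074 th pct10/50/90 [2.3537 2.3682 2.4251] 131
  ring 0.092 th pct10/50/90 [2.1665 2.2513 2.3419] 85
  ring 0.03 th pct10/50/90 [2.416  2.5408 2.6305] 208
```

View pics/s6.png

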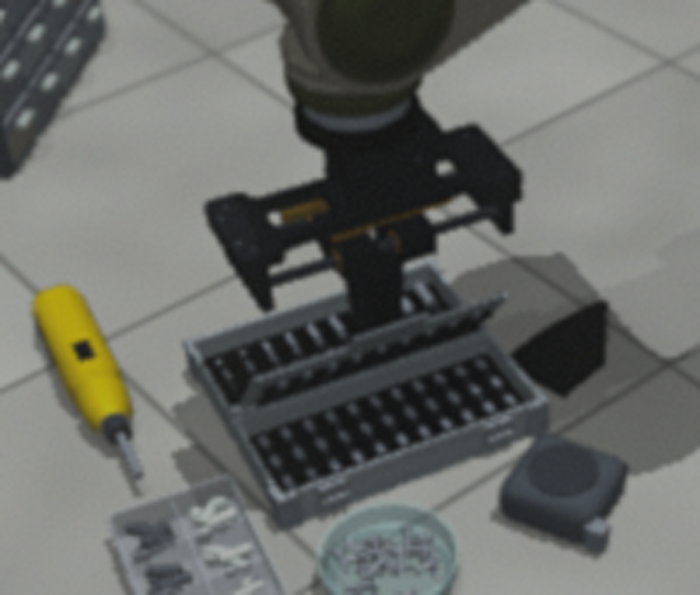

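The leaf is about 2.3 rad and leans to the left under the fingertip. I'll continue down.

```bash
python3 -m handwheel '[[[0.006,0.0055,0,0,255],[0.006,0.005,0,0,255],[0.006,0.005,0,0,255],[0.006,0.004,0,0,255],[0.0065,0.003,0,0,255],[0.0065,0.003,0,0,255],[0.0065,0.002,0,0,255]]]'; python3 st.py;python3 leaf.py 7 3.0
```

```text
clock: 7.58
tcp_pos: [0.6092, -0.0056, 0.0584]
tcp_rot: [0.079, 0.701, -0.081, 0.704]
wrist_force: [0.3, 0.3, 1.9]
width: 0.0005
t 7.58 tcp [ 0.6092 -0.0056  0.0584] hinge frame n,s,z [ 0.0851 -0.0001  0.0264] F n,s,z [0.3879 0.2394 1.9248] width 0.0005 toolz ang -12.96 down [ 0.0043 -0.0031 -1.    ] r 0.0891 ang 2.841
start left wall n 0.0820 (367)
  ring 0.074 th pct10/50/90 [0.3406 0.3704 0.3957] 254
  ring 0.092 th pct10/50/90 [0.3294 0.3575 0.3861] 85
  ring 0.03 th pct10/50/90 [0.3627 0.4268 0.5099] 909
now left wall n 0.0868 (355)
  ring 0.074 th pct10/50/90 [2.8133 2.8722 2.8905] 235
  ring 0.092 th pct10/50/90 [2.6455 2.7944 2.8806] 178
  ring 0.03 th pct10/50/90 [2.7726 2.8478 2.8973] 345
```

View pics/s7.png

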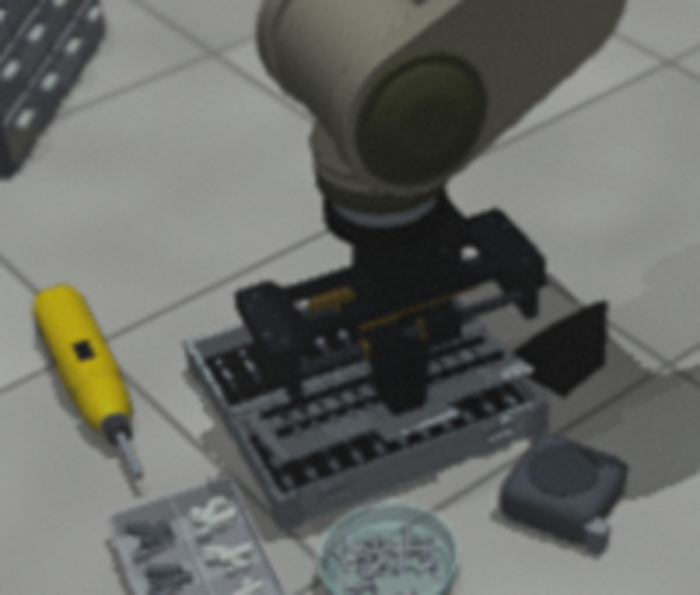

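The leaf is about 2.85 rad with the tip at (400,400) still on the outer band. Now the final press.

```bash
python3 -m handwheel '[[[0.006,0.001,0,0,255],[0.006,0.001,0,0,255],[0.006,0,0,0,255],[0.005,0,0,0,255],[0.003,0,0,0,255]]]'; python3 st.py;python3 -m handwheel '[[[0.003,0,0,0,255],[0.003,0,0,0,255]]]'; python3 st.py
```

```text
clock: 8.25
tcp_pos: [0.6099, -0.0032, 0.0387]
tcp_rot: [0.078, 0.7, -0.081, 0.706]
wrist_force: [-12.5, 2.9, 30.9]
width: 0.0004
t 8.25 tcp [ 0.6099 -0.0032  0.0387] hinge frame n,s,z [0.0875 0.0001 0.0067] F n,s,z [ -0.0059 -12.8661  30.8892] width 0.0004 toolz ang -12.91 down [ 0.0081 -0.0045 -1.    ] r 0.0878 ang 3.065
clock: 8.5
tcp_pos: [0.6098, -0.0033, 0.0388]
tcp_rot: [0.078, 0.698, -0.081, 0.707]
wrist_force: [-9.8, 2.8, 26.8]
width: 0.0
t 8.50 tcp [ 0.6098 -0.0033  0.0388] hinge frame n,s,z [0.0875 0.     0.0068] F n,s,z [  0.543  -10.2237  26.7827] width 0.0000 toolz ang -12.88 down [ 0.0115 -0.006  -0.9999] r 0.0878 ang 3.064
```

It stopped at z = 0.0388 with about 27 N. I need to check what it's resting on before pressing further.

```bash
python3 leaf.py 8 3.3; python3 -m handwheel '[[[-0.02,0,0,0,255],[-0.04,0,0,0,255],[-0.06,-0.02,0,0,255],[-0.05,-0.05,0,0,255],[0,-0.05,0,0,255],[0,-0.06,0,0,255],[0,-0.06,0,0,255],[0,-0.06,0,0,255]]]'; python3 st.py
python3 - <<'E'
from plant import *;import cv2,numpy as np
for n,(a,b,c,d) in {"top":(300,130,470,290),"scene":(180,100,380,250)}.items():
    im,D=get_image(n);np.save(f"{n}9.npy",D);cv2.imwrite(f"pics/{n}9.png",im[:,:,::-1]);cv2.imwrite(f"pics/{n}9z.png",cv2.resize(im[b:d,a:c,::-1],None,fx=3.5,fy=3.5,interpolation=cv2.INTER_CUBIC))
E
```

```text
start left wall n 0.0820 (367)
  ring 0.074 th pct10/50/90 [0.3406 0.3704 0.3957] 254
  ring 0.092 th pct10/50/90 [0.3304 0.3579 0.3871] 86
  ring 0.03 th pct10/50/90 [0.3627 0.4268 0.5099] 909
now left wall n 0.1024 (86)
  ring 0.074 th pct10/50/90 [3.0447 3.1101 3.1317] 306
  ring 0.092 th pct10/50/90 [2.7048 2.9471 3.1278] 277
  ring 0.03 th pct10/50/90 [2.9823 3.0786 3.1229] 437
clock: 9.55
tcp_pos: [0.5403, -0.2957, 0.208]
tcp_rot: [0.074, 0.7, -0.08, 0.706]
wrist_force: [0.3, 0.1, -0.6]
width: 0.0006
t 9.55 tcp [ 0.5403 -0.2957  0.208 ] hinge frame n,s,z [-0.2131 -0.0015  0.176 ] F n,s,z [ 0.159   0.2358 -0.5522] width 0.0006 toolz ang -12.54 down [ 0.0081 -0.009  -0.9999] r 0.2764 ang 0.690
```

View pics/s8.png

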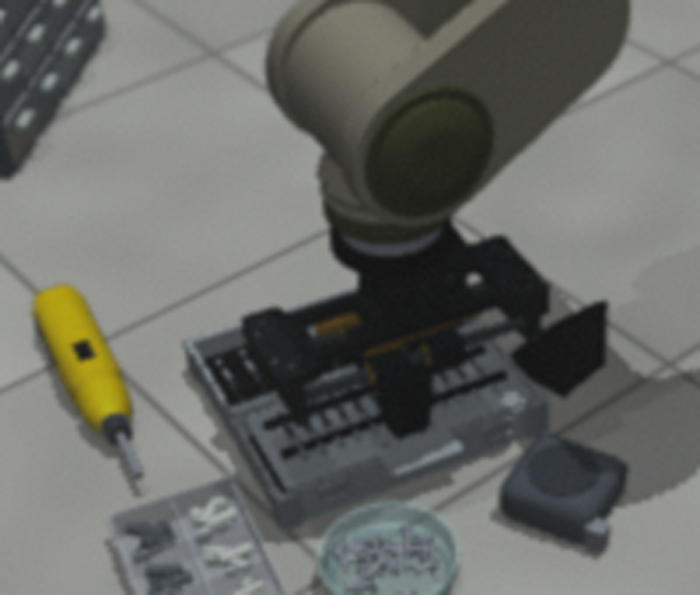

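View pics/scene9z.png

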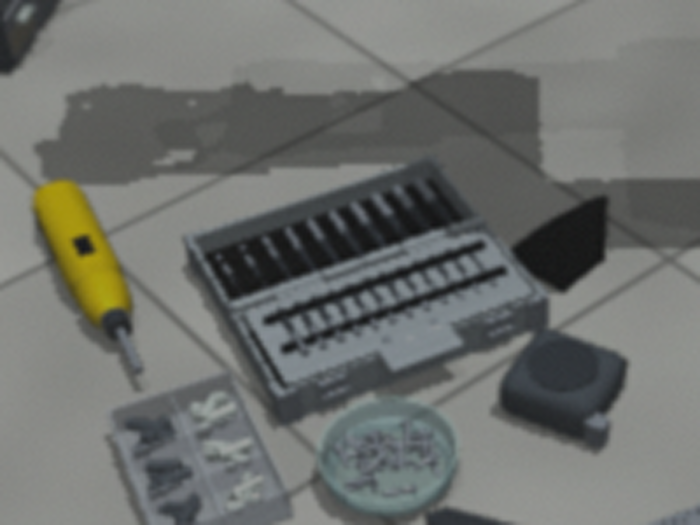

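View pics/top9z.png

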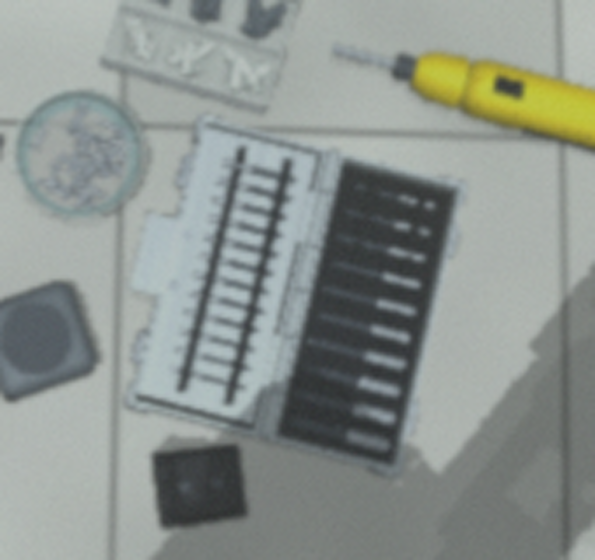

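The leaf now lies on the left half, with the tab at (425,345) in the scene crop and (160,250) in the top crop. Next I'll measure its tilt and check the bystanders.

```bash
cat > chk.py <<'E'
from h import *
import sys
k0=sys.argv[1]
H=np.array([.590,-.0885,.032]);sv=np.array([.974,-.2265,0]);n=np.array([.2265,.974,0])
for c in("top","scene"):
    for t in (k0,):
        X=cloud(c,np.load(f"{c}{t}.npy")).reshape(-1,3)-H;a=X@n;b=X@sv;z=X[:,2]
        o=[]
        for lo,hi,bb in((.003,.014,.085),(.075,.087,.085),(.093,.108,.022)):
            k=(a>lo)&(a<hi)&(abs(b)<bb)&(abs(z)<.03);o.append((np.median(a[k]),np.median(z[k]),k.sum()))
        k=(a>.004)&(a<.108)&(abs(b)<np.where(a>.09,.022,.085))&((a<.015)|(a>.074))&(abs(z)<.02)
        p=np.polyfit(a[k],z[k],1);fl=(a<-.18)&(a>-.3)&(abs(b)<.1)&(abs(z+.032)<.02)
        print(c,"bands n,z",np.array(o).round(4).tolist(),"slope %.3f -> theta %.3f"%(p[0],np.pi-p[0]),"ledge z %.4f"%np.median(z[fl]+.032) if fl.any() else "")
A=cv2.imread("pics/top0.png");B=cv2.imread(f"pics/top{k0}.png")
A2=cv2.imread("pics/scene0.png");B2=cv2.imread(f"pics/scene{k0}.png")
bx={"dish":(300,150,346,198),"tape":(286,200,332,248),"bracket":(338,250,376,286),"plugs":(326,108,390,165),"screwdr":(390,135,490,180),"square":(244,145,302,238)}
f=lambda im,b:np.float32(cv2.cvtColor(im[b[1]:b[3],b[0]:b[2]],6))
for k,b in bx.items():print(k,"top shift px",np.round(cv2.phaseCorrelate(f(A,b),f(B,b),cv2.createHanningWindow((b[2]-b[0],b[3]-b[1]),cv2.CV_32F)),2).tolist() if 0 else np.round(cv2.phaseCorrelate(f(A,b),f(B,b))[0],2),"meandiff %.1f"%abs(f(A,b)-f(B,b)).mean())
E
python3 chk.py 9
```

```text
top bands n,z [[0.0091, 0.0015, 335.0], [0.0809, 0.001, 373.0], [0.1005, 0.0009, 118.0]] slope -0.001 -> theta 3.142 ledge z -0.0015
scene bands n,z [[0.0117, 0.0027, 148.0], [0.0808, 0.0024, 287.0], [0.1019, 0.0012, 126.0]] slope 0.008 -> theta 3.134 ledge z -0.0006
dish top shift px [-0.04  0.09] meandiff 11.7
tape top shift px [-0.01 -0.01] meandiff 10.9
bracket top shift px [-0.12  0.04] meandiff 15.1
plugs top shift px [-0.12  0.05] meandiff 11.8
screwdr top shift px [-0.22  0.42] meandiff 12.1
square top shift px [0.01 0.01] meandiff 11.7
```

```bash
python3 -m handwheel '[[[0,0,0,0,255],[0,0,0,0,255]]]' && python3 -c "
from plant import *
print(read_state()['wrist_force'],finish_job())"
```

```text
clock: 9.9
tcp_pos: [0.5392, -0.2984, 0.2065]
tcp_rot: [0.077, 0.7, -0.082, 0.705]
wrist_force: [0.5, 0.2, -0.2]
width: 0.0003
the job is handed in; nothing more can be done
[ 0.4786955   0.22861466 -0.18507092] None
```

I pushed the leaf up by its tab with the shut fingertips, took it over the spine, pressed it flat on the left half and drew the hand back. I handed the job in at 9.9 s; no verdict is reported.

- **Leaf:** depth fits from the two cameras put it at 3.142 rad (top) and 3.134 rad (scene), against the 3.07 needed. It moved slowly the whole way, under about 1 rad/s on the way down.
- **Case:** its left wall showed no shift (under 1 mm) until the leaf covered it, at about 2.3 rad. After that I only compared one corner by eye in the top view, which was within about 4 mm of its start.
- **Bystanders:** image shifts of at most 0.5 pixel, about 1 mm.
- **Hand:** clear, about 0.2 m above the ledge, with wrist force about zero.

**Unexpected readings:**
- **Final press:** it stopped at tip height 38.8 mm instead of the expected 34 mm, with about 30 N down and 10–13 N along the spine. I took that for resting on the rim; I didn't find where the sideways force came from. The images afterwards showed the leaf flat.
- **Rim height:** triangulating the case rim corners at the start gave 15–23 mm against the stated 30 mm, so I used the stated hinge height.

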